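Clear the paint tin from the stock bin, then fill it with nuts

TASK

A small paint tin has been left standing in the stock bin: take it out first and set it down upright on the free part of the wooden board beside the bigger tins. Then pick the scoop up by its handle and tip all six nuts into the bin without the fingers touching them, and set the empty scoop back down flat on the bench. Set the tin and the scoop down rather than dropping them, and leave the bigger tins where they are.

Things in the scene. Friction and masses are not known exactly. Their poses are not given: they have to be found in the camera images.
- bin: open rectangular grey sheet-metal stock bin, fixed to the bench: 140 (its x) by 160 (its y) mm outside, 55 high, walls 4 thick, inner floor 8 above the bench. Origin: centre of the underside, z up.
- board: dark wooden board fixed on the bench, 200 (its x) by 180 (its y) mm, 18 thick; the two big tins stand on its +x half, its -x half is free. Origin: centre of the underside, z up.
- tin: the small closed paint tin, steel with a plain white band, 66 mm diameter, 90 high, about 0.4 kg; it starts upright inside the bin, on its floor. Origin: centre of the underside, z along its axis, up.
- scoop: open-fronted aluminium scoop flat on the bench, holding the nuts: 120 (x) by 84 (y) mm, floor 4 thick, sides 38 high, back wall 44 high at +x, mouth open at -x (no lip). Wooden handle bar along x above the floor, on a post at the back: 16 wide (y), 81 to 99 above the underside, x from -37 to +60. 0.25 kg empty, 0.45 full. Origin: centre of the underside, z up.
- scoop_grip (a point): point on the scoop's handle bar, 90 mm above the scoop's origin, nearly over the centre of mass of the full scoop; axes as the scoop's.
- scoop_mouth (a point): middle of the scoop's pouring edge: x = -60, y = 0, z = 4 mm in the scoop's frame; axes as the scoop's.
- big_tin_a: bystander: bigger closed paint tin on the board, 76 mm diameter, 100 high. Origin: centre of the underside.
- big_tin_b: bystander: the second bigger tin on the board, same size. Origin: centre of the underside.
- nut0: one of six equal steel hexagon nuts in the scoop, 24 mm across flats, 13 thick, 33 g. Origin: its centre, z along its hole.
- nut1: one of six equal steel hexagon nuts in the scoop, 24 mm across flats, 13 thick, 33 g. Origin: its centre, z along its hole.
- nut2: one of six equal steel hexagon nuts in the scoop, 24 mm across flats, 13 thick, 33 g. Origin: its centre, z along its hole.
- nut3: one of six equal steel hexagon nuts in the scoop, 24 mm across flats, 13 thick, 33 g. Origin: its centre, z along its hole.
- nut4: one of six equal steel hexagon nuts in the scoop, 24 mm across flats, 13 thick, 33 g. Origin: its centre, z along its hole.
- nut5: one of six equal steel hexagon nuts in the scoop, 24 mm across flats, 13 thick, 33 g. Origin: its centre, z along its hole.

How it is judged:
By the outcome, as a careful person would: the job done as asked, in the order asked, and still so for the second after the job is handed in, with the robot touching nothing.
It also fails if it takes over 72 s, if anything falls off the work surface, if the arm or the gripper's body presses on something with over 40 N, if the wrist force passes 120 N, or if a joint passes its speed limit or range.

ROBOT

A 6-joint arm with a two-finger parallel gripper is mounted at the origin on the work surface. World frame = base frame: x ahead of the robot, y to its left, z up, the work surface at z = 0. Lengths are in m, angles in rad, forces in N, time in s.
With the tool pointing down it reaches from about 0.3 to 0.775 m from the base axis. Payload 14.6 kg.
Tool frame: the origin (TCP) lies on the centre line of the jaws, within the pads' length; the fingertips stand 19 mm ahead of it and the grasp point (between the pads) is the TCP; y points along the fingers, x is the direction in which the jaws open and shut, and the axes are right-handed (so a half turn about y gives the same grasp; the last joint's range is limited). The gripper opens to 94 mm and grips with 3 to 60 N. Pads are 16 mm wide; open, the fingers measure 119 mm over their backs; the gripper's body (75 mm by 177 mm) begins 78 mm behind the grasp point.
Start: joints at [1.143, 0.3, 1.521, -0, 1.321, -0.067], TCP at [0.194, 0.515, 0.224] pointing down, gripper open.
Joint ranges: [-3.03, 3.03], [-0.79, 2.21], [0.23, 2.52], [-1.04, 4.18], [0, 3.07], [-2.55, 2.55]. Speed limits (rad/s): [2.22, 2.22, 2.57, 3.14, 3.14, 3.14].

INTERFACE

Orientations are given as [roll, pitch, yaw] about the fixed x, y, z axes, in that order (R = Rz(yaw) Ry(pitch) Rx(roll)).
In Python, from station import ctrl, optics gives the robot as it stands.
- The arm moves only by the tool jog_arm, never from a script. Its argument "targets" is a list of rows, each a list of 3 entries, a list of its own where there are three numbers: the finger opening in cm, from 0 to 9.4, then the shift along the tool's x, y, z in cm, then the turn about the tool's y in rad. A call has 1 to 10 rows; each row is the pose to reach, as a shift and turn from the pose commanded when the call began, along the tool's axes at that moment; what a row does not reach only later rows make up. A row lasts 1/10 s, in which the tool goes at most 50 mm and 8.59 degrees, less where a joint would pass 70% of its speed; a pose out of reach is approached as far as the arm can. A call with a gripper value outside its range is refused whole. The fingers move at their own pace and stop on an object; "grip_force" is the grip in N (left out, the last holds). Time passes only in rows, so rows that repeat a pose let the fingers close. It gives the time, the measured TCP pose, the force and the opening at its end, in the units of the state.
- ctrl.get_obs(): the state, without advancing time (a new reading comes with each control period).
- optics.camera(name): name is "scene" or "top"; returns a dict with "img" (420x560x3 uint8, red, green, blue), "range_z" (420x560 float32, m along the optical axis (not along the pixel's ray), 0 where there is no reading), "camera_matrix" (3x3 intrinsics, pixels), "world_to_cam" (4x4, takes a point from world to camera coordinates). Camera axes: x right, y up, looking along -z (the intrinsics and any distortion apply to the point x, -y, -z); pixel columns grow to the right and rows downward; lengths in m; the calibration is good to about 2 mm. A picture is of the moment at which its call begins.
- ctrl.hand_in(): hands the job in, once; it reports no verdict.
The state is a dict: "time_s": time; "qpos": joint angles; "joint_vel": joint speeds; "tau": joint torques, N m; "ee_pos": TCP position; "eef_rot": TCP orientation; "force": force on the tool from outside, world axes, zero at the start; "moment": the same for the moment, N m; "grip_width": finger opening in m.
Only numpy, scipy, OpenCV 4.12 (cv2) and the standard library are available. Lean on these libraries where they do the work, as an engineer would, in place of code of your own. Each camera call takes 0.05 s, during which the arm holds its last target. There are 200 camera calls.

## Working session

There is one attempt and no reset: what is moved stays moved. The work goes in short steps, Python scripts to look and compute and a tool call to move; the robot and the scene stay as the last step left them, time stands still between calls to the robot, and variables do not carry over. Pictures are saved under pics/ and viewed, about 8 in all and at most 12, crops included, and the job is handed in when it is done.

Besides the shell and the picture viewer there is one more tool, called after "Emit:" as name(argument=value, ...) on one line, values as JSON. jog_arm: Moves the arm, as the interface text tells. Its arguments: {"type":"object","properties":{"targets":{"type":"array","items":{"type":"array"}},"grip_force":{"type":"number"}},"required":["targets"]}

```bash
ls && mkdir -p pics
cat > h.py <<'E'
import numpy as np, cv2
from station import ctrl, optics
def shot(n):
    c=optics.camera(n); z=c["range_z"]; K=c["camera_matrix"]; T=np.linalg.inv(c["world_to_cam"])
    v,u=np.mgrid[:420,:560]
    x=(u-K[0,2])/K[0,0]*z; y=(v-K[1,2])/K[1,1]*z
    P=np.stack([x,-y,-z],-1)@T[:3,:3].T+T[:3,3]
    P[z==0]=np.nan
    return c,P
E
python3 - <<'E'
from h import *
o=ctrl.get_obs(); print({k:np.round(v,3) for k,v in o.items()})
for n in("scene","top"):
    c,P=shot(n); cv2.imwrite(f"pics/{n}0.png",c["img"][...,::-1]); np.savez(f"{n}0.npz",P=P,img=c["img"])
    print(n,np.round(c["camera_matrix"],1).tolist(),np.round(c["world_to_cam"],3).tolist(),[k for k in c])
    print(np.nanpercentile(P.reshape(-1,3),[1,50,99],axis=0).round(3))
E
```

```text
pics
{'time_s': np.float64(0.0), 'qpos': array([ 1.143,  0.3  ,  1.522, -0.   ,  1.321, -0.067]), 'joint_vel': array([ 0.001, -0.001, -0.   ,  0.002,  0.   , -0.   ]), 'tau': array([ 2.0000e-03, -5.3181e+01, -3.5273e+01,  7.1000e-02,  2.5000e-02,
       -0.0000e+00]), 'ee_pos': array([0.194, 0.514, 0.224]), 'eef_rot': array([-1.571e+00,  1.000e-03,  1.210e+00]), 'force': array([0.115, 0.025, 0.906]), 'moment': array([-0.018,  0.013, -0.022]), 'grip_width': np.float64(0.094)}
scene [[539.2, 0.0, 284.5], [0.0, 539.2, 217.0], [0.0, 0.0, 1.0]] [[-0.808, 0.588, 0.002, 0.428], [-0.415, -0.574, 0.706, 0.169], [0.417, 0.57, 0.708, -1.442], [0.0, 0.0, 0.0, 1.0]] ['img', 'range_z', 'camera_matrix', 'world_to_cam']
[[-1.306e+00 -1.592e+00 -7.560e-01]
 [ 4.670e-01 -1.030e-01 -1.000e-03]
 [ 1.186e+00  5.420e-01  3.070e-01]]
top [[392.8, 0.0, 287.0], [0.0, 392.8, 211.1], [0.0, 0.0, 1.0]] [[0.029, -1.0, -0.005, -0.006], [0.975, 0.027, 0.222, -0.578], [-0.222, -0.012, 0.975, -0.924], [0.0, 0.0, 0.0, 1.0]] ['img', 'range_z', 'camera_matrix', 'world_to_cam']
[[ 0.089 -1.092 -0.756]
 [ 0.596  0.034 -0.002]
 [ 1.516  1.366  0.117]]
```

View pics/scene0.png

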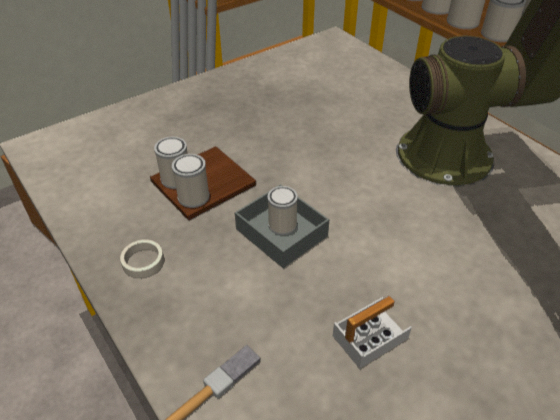

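View pics/top0.png

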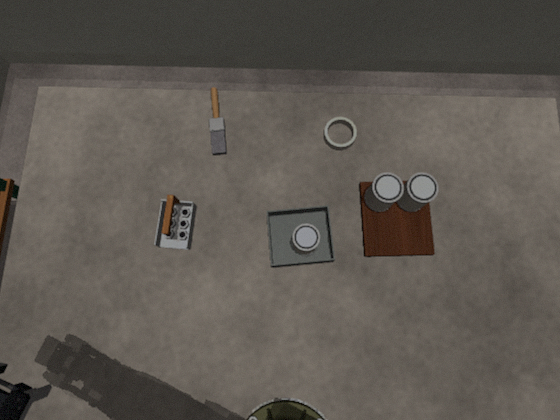

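The views show the bin centre top-view (300,237) with the tin at (306,238), the scoop at (176,224) with its mouth toward the robot, and the board at (397,218) with the tins on its far half.

```bash
cat >> h.py <<'E'
def blobs(P,lo,hi,box,minn=15):
    m=((P[...,2]>lo)&(P[...,2]<hi)&(P[...,0]>box[0])&(P[...,0]<box[1])&(P[...,1]>box[2])&(P[...,1]<box[3])).astype(np.uint8)
    n,l=cv2.connectedComponents(m)
    for i in range(1,n):
        q=P[l==i]
        if len(q)<minn: continue
        r=cv2.minAreaRect((q[:,:2]*1000).astype(np.float32)); c=cv2.minEnclosingCircle((q[:,:2]*1000).astype(np.float32))
        print(len(q),"z",q[:,2].mean().round(4),"rect",np.round(r[0],1),np.round(r[1],1),round(r[2],1),"circ",np.round(c[0],1),round(c[1],1))
E
python3 - <<'E'
from h import *
for n in("scene","top"):
    P=np.load(f"{n}0.npz")["P"]; B=(.3,.9,-.4,.4); print(n)
    for nm,lo,hi in(("rim",.049,.06),("board",.013,.023),("tin tops",.09,.125),("scoop sides",.03,.05)): print(nm); blobs(P,lo,hi,B)
E
```

```text
scene
rim
50 z 0.0546 rect [ 666.  -300.9] [ 9.9 44.1] 24.3 circ [ 661.7 -302.9] 22.1
114 z 0.0544 rect [ 641.7 -209. ] [34.2 73.1] 67.1 circ [ 635.  -224.8] 36.5
538 z 0.0532 rect [520.9 -23.6] [144.3 163.7] 7.0 circ [521.6 -21.1] 105.4
109 z 0.0546 rect [521.1 -21.2] [29.3 62.9] 52.3 circ [512.2 -32.8] 31.5
29 z 0.054 rect [604.1 299.9] [ 8.1 18.2] 17.7 circ [601.1 299. ] 9.1
board
2223 z 0.0172 rect [ 581.2 -274.5] [202.9 186.4] 3.0 circ [ 583.4 -273.7] 132.3
79 z 0.018 rect [541.4 -97.2] [69.6  5.3] 8.0 circ [541.4 -97.3] 34.8
67 z 0.018 rect [452.8 -14.4] [ 6.7 70.2] 6.5 circ [453.1 -14.4] 35.1
270 z 0.018 rect [556.3  14.5] [106.8 212.9] 47.4 circ [521.1 -23.8] 106.5
88 z 0.0179 rect [521.6 -24.2] [32.7 65.1] 45.5 circ [511.2 -34.8] 32.6
133 z 0.0189 rect [ 812.4 -148.5] [38.5 77.4] 81.4 circ [ 813.7 -138.6] 39.4
154 z 0.0185 rect [ 822.5 -101. ] [36.8 87.9] 77.6 circ [ 818.5 -119. ] 43.9
84 z 0.0163 rect [519.9 289.4] [17.9 24.5] 89.6 circ [520.2 285.5] 12.9
16 z 0.0178 rect [578.6 261.3] [ 1.7 13.1] 86.7 circ [578.6 261.3] 6.6
101 z 0.0162 rect [549.5 288. ] [19.  24.4] 86.1 
[... 2557 characters left out ...]
 [ 633. -315.] 38.9
290 z 0.0974 rect [554.9 299.8] [17.3 97.6] 87.3 circ [554.9 299.6] 49.0
591 z 0.0976 rect [507.1 -37.5] [65.  64.4] 23.8 circ [507.5 -37.9] 33.0
scoop sides
63 z 0.0397 rect [ 612.  -215.3] [69.5 24.5] 48.7 circ [ 621.2 -223.4] 34.7
58 z 0.0402 rect [ 605.9 -302.7] [58.  14.5] 64.4 circ [ 611.9 -305.6] 29.0
104 z 0.0364 rect [545.3 340.8] [ 13.9 118.4] 81.1 circ [544.4 334.9] 59.2
125 z 0.0379 rect [541.6 279.8] [ 45.7 120.7] 88.4 circ [541.6 274.1] 62.0
114 z 0.0399 rect [585.1 -20.3] [153.9  30.2] 85.7 circ [570.1 -19.1] 76.9
24 z 0.0415 rect [ 489.1 -106.3] [47.9  3.5] 6.9 circ [ 488.9 -105.1] 24.0
15 z 0.042 rect [479.7 -29.1] [37.5  6.1] 72.5 circ [482.6 -30. ] 18.8
```

```bash
cat >> h.py <<'E'
def to(x,y,z,yaw=None):
    "shift (cm, tool axes) and turn for a TCP target in mm / deg"
    o=ctrl.get_obs(); p=np.array(o["ee_pos"])*1000; s=o["eef_rot"][2]
    d=np.array([x,y,z])-p
    t=0 if yaw is None else -(np.radians(yaw)-s)
    print("t",round(float(o["time_s"]),2),"p",p.round(1),"yaw",round(np.degrees(s),1),"->",np.round([d[0]*np.cos(s)+d[1]*np.sin(s),-d[2],-d[0]*np.sin(s)+d[1]*np.cos(s)],0+1)/10,"turn",round(t,3))
E
python3 -c "
from h import *
to(508,-36.7,224,90)"
```

```text
t 0.1 p [194.1 514.4 223.9] yaw 69.3 -> [-4.048e+01 -1.000e-02 -4.883e+01] turn -0.361
```

Emit:
jog_arm(targets=[[9.4, [-40.5, 0, -48.8], -0.36], [9.4, [-40.5, 0, -48.8], -0.36], [9.4, [-40.5, 0, -48.8], -0.36], [9.4, [-40.5, 0, -48.8], -0.36], [9.4, [-40.5, 0, -48.8], -0.36], [9.4, [-40.5, 0, -48.8], -0.36], [9.4, [-40.5, 0, -48.8], -0.36], [9.4, [-40.5, 0, -48.8], -0.36], [9.4, [-40.5, 0, -48.8], -0.36], [9.4, [-40.5, 0, -48.8], -0.36]], grip_force=30)

```text
time_s: 1.1
ee_pos: [0.4394, 0.0825, 0.2245]
eef_rot: [-1.571, -0.0, 1.57]
force: [1.3, 1.4, -0.5]
grip_width: 0.094
```

Emit:
jog_arm(targets=[[9.4, [0, 0, 0], 0]])

```text
time_s: 1.2
ee_pos: [0.4406, 0.0803, 0.2241]
eef_rot: [-1.57, 0.001, 1.564]
force: [0.3, 0.6, 0.4]
grip_width: 0.094
```

```bash
python3 -c "
from h import *
to(508,-36.7,80,90)"
```

```text
t 1.2 p [440.6  80.3 224.1] yaw 89.6 -> [-11.66  14.41  -6.82] turn -0.006
```

Emit:
jog_arm(targets=[[9.4, [-4, 2, -2.3], 0], [9.4, [-8, 4, -4.6], 0], [9.4, [-11.7, 6, -6.8], 0], [9.4, [-11.7, 7, -6.8], 0], [9.4, [-11.7, 9.5, -6.8], 0], [9.4, [-11.7, 12, -6.8], 0], [9.4, [-11.7, 14.2, -6.8], 0], [9.4, [-11.7, 14.2, -6.8], 0], [6.0, [-11.7, 14.2, -6.8], 0], [6.0, [-11.7, 14.2, -6.8], 0]], grip_force=30)

```text
time_s: 2.2
ee_pos: [0.5074, -0.0321, 0.0838]
eef_rot: [-1.573, 0.0, 1.57]
force: [-0.0, -0.7, -0.1]
grip_width: 0.0813
```

Emit:
jog_arm(targets=[[6.0, [0, 0, 0], 0], [6.0, [0, 0, 0], 0], [6.0, [0, 0, 0], 0], [6.0, [0, 0, 0], 0]])

```text
time_s: 2.6
ee_pos: [0.5073, -0.0327, 0.0834]
eef_rot: [-1.572, 0.0, 1.57]
force: [-1.9, -0.7, 7.9]
grip_width: 0.0656
```

Emit:
jog_arm(targets=[[6.0, [0, -1, 0], 0], [6.0, [0, -3, 0], 0], [6.0, [0, -6, 0], 0], [6.0, [0, -9, 0], 0], [6.0, [-1, -10, 0], 0], [6.0, [-5, -10, -0.4], 0], [6.0, [-9, -10, -0.8], 0], [6.0, [-13, -10, -1.2], 0], [6.0, [-17, -10, -1.5], 0], [6.0, [-21, -10, -1.7], 0]])

```text
time_s: 3.6
ee_pos: [0.5229, -0.2446, 0.1815]
eef_rot: [-1.57, -0.001, 1.57]
force: [0.8, 0.7, -3.9]
grip_width: 0.0654
```

Emit:
jog_arm(targets=[[6.0, [-2, 0, 0], 0], [6.0, [-3.6, 0, 0], 0], [6.0, [-3.6, 0, 0], 0], [6.0, [-3.6, 0, 0], 0]])

```text
time_s: 4.0
ee_pos: [0.5234, -0.2781, 0.182]
eef_rot: [-1.57, -0.001, 1.57]
force: [1.1, 1.4, -3.5]
grip_width: 0.0654
```

Run:
```python
from h import *
print(ctrl.get_obs()["grip_width"],ctrl.get_obs()["force"])
c,P=shot("scene"); cv2.imwrite("pics/s1.png",c["img"][60:360,100:460,::-1])
to(525,-279,93.5)
```

```text
0.06544544829751435 [ 1.12730166  1.36693369 -3.47034753]
t 4.05 p [ 523.6 -277.7  182.2] yaw 90.0 -> [-0.13  8.87 -0.14] turn 0
```

View pics/s1.png

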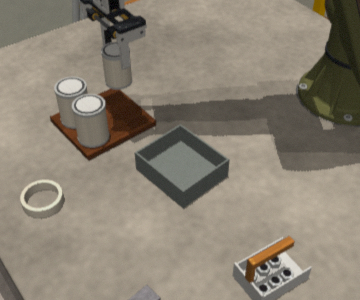

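The tin hangs upright in the gripper at crop (117,65), over the near half of the board, and the bin is empty. Now lowering it.

Emit:
jog_arm(targets=[[6.0, [-0.1, 2.5, 0], 0], [6.0, [-0.1, 5, 0], 0], [6.0, [-0.1, 7, 0], 0], [6.0, [-0.1, 7.8, 0], 0], [6.0, [-0.1, 8.2, 0], 0], [6.0, [-0.1, 8.5, 0], 0], [6.0, [-0.1, 8.7, 0], 0], [6.0, [-0.1, 8.8, 0], 0], [6.0, [-0.1, 8.8, 0], 0]])

```text
time_s: 4.95
ee_pos: [0.5237, -0.2796, 0.0948]
eef_rot: [-1.571, 0.0, 1.57]
force: [-0.1, 0.0, -3.6]
grip_width: 0.0655
```

Emit:
jog_arm(targets=[[6.0, [0, 0.05, 0], 0], [6.0, [0, 0.1, 0], 0], [6.0, [0, 0.15, 0], 0], [6.0, [0, 0.2, 0], 0], [6.0, [0, 0.2, 0], 0], [6.0, [0, 0.2, 0], 0]])

```text
time_s: 5.55
ee_pos: [0.5238, -0.2796, 0.0935]
eef_rot: [-1.571, 0.0, 1.57]
force: [-3.9, 2.4, 7.4]
grip_width: 0.0658
```

Contact reached (force reversed to +7 N): release, rise, and move toward the scoop.

Emit:
jog_arm(targets=[[7.5, [0, 0, 0], 0], [9.4, [0, 0, 0], 0], [9.4, [0, 0, 0], 0], [9.4, [0, 0, 0], 0], [9.4, [0, -0.5, 0], 0], [9.4, [0, -3, 0], 0], [9.4, [0, -7, 0], 0], [9.4, [0, -11, 0], 0], [9.4, [0, -13, 0], 0], [9.4, [0, -13, 0], 0]])

```text
time_s: 6.55
ee_pos: [0.5245, -0.28, 0.2261]
eef_rot: [-1.576, 0.003, 1.57]
force: [-0.8, 0.1, -0.6]
grip_width: 0.0942
```

Run:
```python
from h import *
for n in("top","scene"):
    c,P=shot(n); blobs(P,.09,.125,(.4,.8,-.4,-.2)); 
to(544.5,301.3,200,87)
```

```text
740 z 0.1163 rect [ 630.4 -234.3] [68.6 74.8] 87.7 circ [ 630.5 -231.6] 38.4
584 z 0.1172 rect [ 641.3 -313.9] [64.3 64.3] 60.6 circ [ 638.9 -313.7] 37.8
18 z 0.104 rect [ 597.2 -318.9] [ 3.2 24.1] 5.4 circ [ 598.7 -318.8] 12.1
235 z 0.106 rect [ 514.4 -265.4] [43.9 37.1] 68.5 circ [ 515.6 -263.7] 26.7
488 z 0.1052 rect [ 526.3 -278.7] [67.6 64.4] 53.3 circ [ 526.1 -279.8] 35.3
1357 z 0.1146 rect [ 634.8 -277.5] [154.7  78.7] 89.8 circ [ 632.8 -276.3] 79.2
t 6.65 p [ 523.5 -279.4  222.1] yaw 90.0 -> [58.08  2.21 -2.05] turn 0.052
```

Emit:
jog_arm(targets=[[9.4, [4, 0, -0.1], 0], [9.4, [9, 0, -0.3], 0], [9.4, [14, 0, -0.5], 0], [9.4, [19, 0, -0.7], 0], [9.4, [24, 0, -0.9], 0], [9.4, [29, 0, -1.0], 0], [9.4, [34, 0, -1.2], 0], [9.4, [39, 0, -1.4], 0], [9.4, [44, 0, -1.6], 0], [9.4, [49, 0, -1.8], 0]])

```text
time_s: 7.65
ee_pos: [0.5413, 0.2121, 0.2209]
eef_rot: [-1.569, 0.001, 1.57]
force: [0.3, -0.4, -0.1]
grip_width: 0.0938
```

Emit:
jog_arm(targets=[[4, [4, 2, -0.1], 0.05], [4, [7.5, 3, -0.2], 0.05], [4, [9, 3, -0.25], 0.05], [4, [9, 3, -0.25], 0.05], [4, [9, 3, -0.25], 0.05]])

```text
time_s: 8.15
ee_pos: [0.5448, 0.2991, 0.1924]
eef_rot: [-1.571, 0.0, 1.52]
force: [-0.5, 0.3, 1.0]
grip_width: 0.0575
```

Run:
```python
from h import *
c,P=shot("scene"); cv2.imwrite("pics/s2.png",cv2.resize(c["img"][200:400,240:480,::-1],None,fx=2.5,fy=2.5))
blobs(P,.085,.105,(.45,.65,.25,.35)); blobs(P,.03,.048,(.45,.65,.2,.4)); to(544.5,301.3,90,87)
```

```text
554 z 0.096 rect [557.5 302.8] [18.3 98.8] 85.5 circ [557.2 299.8] 49.5
520 z 0.0372 rect [545. 302.] [ 88.9 123.1] 86.3 circ [545.1 303.6] 74.9
t 8.2 p [544.9 298.8 192.8] yaw 87.0 -> [ 0.25 10.28  0.06] turn 0.001
```

View pics/s2.png

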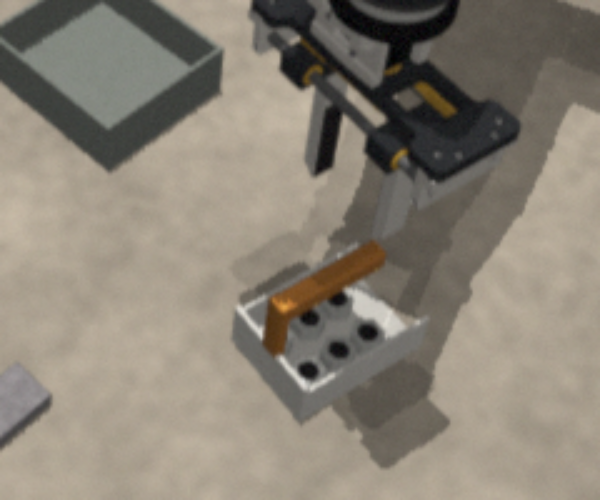

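The fingers straddle the handle bar, which runs from about (285,300) to (375,250) in the crop. The nuts lie flat in the scoop.

Emit:
jog_arm(targets=[[4, [0.2, 2.5, 0], 0], [4, [0.2, 5.5, 0], 0], [4, [0.2, 8.5, 0], 0], [4, [0.2, 10, 0], 0], [4, [0.2, 10.2, 0], 0], [1, [0.2, 10.2, 0], 0], [1, [0.2, 10.2, 0], 0], [1, [0.2, 10.2, 0], 0], [1, [0.2, 10.2, 0], 0], [1, [0.2, 10.2, 0], 0]], grip_force=40)

```text
time_s: 9.2
ee_pos: [0.545, 0.3025, 0.0915]
eef_rot: [-1.572, -0.001, 1.52]
force: [-0.8, 1.7, 6.2]
grip_width: 0.0158
```

Emit:
jog_arm(targets=[[1, [0, 0, 0], 0], [1, [0, 0, 0], 0], [1, [0, -0.3, 0], 0], [1, [0, -0.6, 0], 0], [1, [0, -0.9, 0], 0], [1, [0, -1.2, 0], 0], [1, [0, -1.5, 0], 0], [1, [0, -1.5, 0], 0], [1, [0, -1.5, 0], 0]])

```text
time_s: 10.1
ee_pos: [0.5447, 0.3021, 0.1054]
eef_rot: [-1.571, 0.0, 1.52]
force: [-0.1, -0.1, -4.9]
grip_width: 0.0159
```

Run:
```python
from h import *
o=ctrl.get_obs();print(o["force"],o["moment"])
c,P=shot("scene"); 
m=(P[...,2]>.03)&(P[...,2]<.075)&(abs(P[...,0]-.545)<.09)&(abs(P[...,1]-.3)<.07)
cv2.imwrite("pics/s3.png",cv2.resize(c["img"][200:400,240:480,::-1],None,fx=2.5,fy=2.5))
Q=P[m]; lw=Q[(Q[:,1]<.265)]  # near side wall
for a in np.arange(.48,.62,.02):
    q=Q[abs(Q[:,0]-a)<.01]
    if len(q): print(round(a,2), q[:,2].max().round(4), len(q))
to(0,0,0)
```

```text
[-0.12163554 -0.06793002 -4.880163  ] [ 0.04253465  0.03156997 -0.00875563]
0.48 0.0528 11
0.5 0.0539 60
0.52 0.0551 147
0.54 0.0547 166
0.56 0.0549 137
0.58 0.0535 190
0.6 0.0749 437
t 10.15 p [544.6 302.1 105.3] yaw 87.1 -> [-32.94  10.53  52.85] turn 0
```

View pics/s3.png

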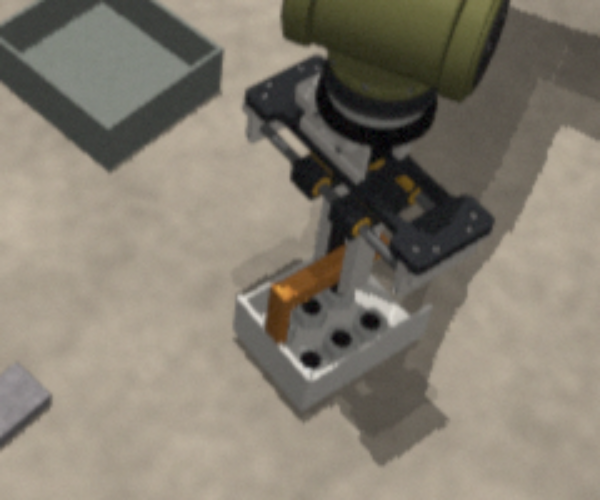

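The scoop is level, with its side tops at about 54 mm along the length, and the nuts are undisturbed. Next I carry it over the bin.

```bash
python3 -c "
from h import *
to(520,-24,175,97)"
```

```text
t 10.15 p [544.6 302.1 105.3] yaw 87.1 -> [-32.69  -6.97   0.8 ] turn -0.173
```

Emit:
jog_arm(targets=[[1, [0, -1, 0], 0], [1, [0, -2.5, 0], 0], [1, [0, -4.5, 0], 0], [1, [-1, -6.2, 0], -0.02], [1, [-3, -7, 0.1], -0.04], [1, [-6, -7, 0.2], -0.06], [1, [-9, -7, 0.3], -0.08], [1, [-12, -7, 0.4], -0.1], [1, [-15, -7, 0.5], -0.12], [1, [-18, -7, 0.6], -0.14]])

```text
time_s: 11.15
ee_pos: [0.5296, 0.1216, 0.177]
eef_rot: [-1.573, -0.0, 1.661]
force: [0.8, 0.1, -4.3]
grip_width: 0.0156
```

```bash
python3 -c "
from h import *
to(520,-24,175,97)"
```

```text
t 11.15 p [529.6 121.6 177. ] yaw 95.2 -> [-14.41   0.2    2.26] turn -0.032
```

Emit:
jog_arm(targets=[[1, [-3, 0, 0.4], -0.015], [1, [-6, 0, 0.8], -0.03], [1, [-9, 0, 1.3], -0.032], [1, [-12, 0, 1.8], -0.032], [1, [-13.7, 0, 2.1], -0.032], [1, [-14.4, 0, 2.25], -0.032], [1, [-14.4, 0, 2.25], -0.032], [1, [-14.4, 0, 2.25], -0.032]])

```text
time_s: 11.95
ee_pos: [0.5201, -0.0221, 0.1759]
eef_rot: [-1.571, -0.0, 1.692]
force: [0.5, 0.3, -3.7]
grip_width: 0.0156
```

Run:
```python
from h import *
c,P=shot("scene"); cv2.imwrite("pics/s4.png",cv2.resize(c["img"][120:300,180:400,::-1],None,fx=3,fy=3))
to(520.2,-24.1,115,97)
# scoop side-top extents
for n in("scene","top"):
    if n=="top": c,P=shot("top")
    blobs(P,.109,.135,(.4,.65,-.11,.08))
```

```text
t 12.0 p [520.1 -21.9 175.8] yaw 97.0 -> [-0.22  6.08  0.02] turn -0.0
491 z 0.1191 rect [520.9 -21.4] [124.6  88.1] 5.5 circ [520.7 -21.4] 72.7
```

View pics/s4.png

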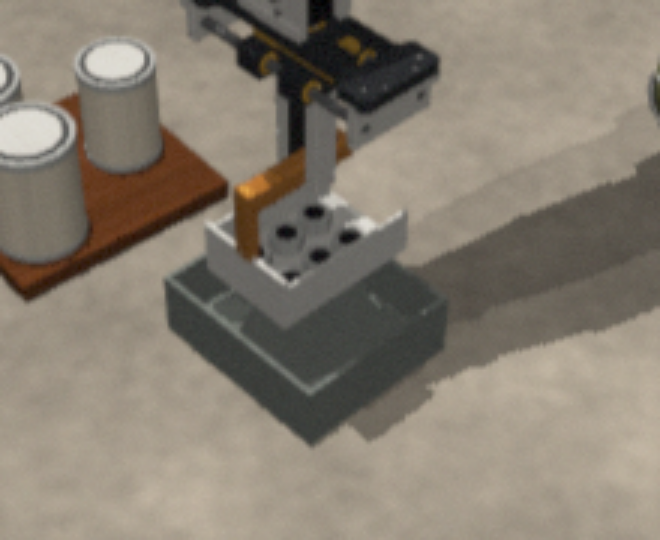

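The level scoop is centred over the bin. I'll lower it inside, then swing its front edges against the near rim to tip it within the pads.

Emit:
jog_arm(targets=[[1, [-0.2, 1, 0], 0], [1, [-0.2, 2.5, 0], 0], [1, [-0.2, 4, 0], 0], [1, [-0.2, 5.2, 0], 0], [1, [-0.2, 5.9, 0], 0], [1, [-0.2, 6.1, 0], 0], [1, [-0.2, 6.1, 0], 0], [1, [-0.2, 6.1, 0], 0]], grip_force=25)

```text
time_s: 12.85
ee_pos: [0.5205, -0.0248, 0.115]
eef_rot: [-1.572, 0.0, 1.692]
force: [0.1, 0.5, -4.0]
grip_width: 0.016
```

Emit:
jog_arm(targets=[[1, [0, 0, 0.3], 0], [1, [0, 0, 0.6], 0], [1, [0, -0.5, 1.2], 0], [1, [0, -0.95, 1.8], 0], [1, [0, -1.35, 2.4], 0], [1, [0, -1.65, 3], 0], [1, [0, -1.9, 3.7], 0], [1, [0, -2.2, 4.4], 0], [1, [0, -2.2, 4.4], 0]])

```text
time_s: 13.75
ee_pos: [0.4762, -0.0302, 0.1373]
eef_rot: [-1.572, 0.0, 1.692]
force: [2.5, 0.9, -1.8]
grip_width: 0.0158
```

Run:
```python
from h import *
c,P=shot("scene"); cv2.imwrite("pics/s5.png",cv2.resize(c["img"][120:300,180:400,::-1],None,fx=3,fy=3)); to(0,0,0)
```

```text
t 13.8 p [476.4 -30.2 137. ] yaw 96.9 -> [ 8.75 13.7  46.93] turn 0
```

View pics/s5.png

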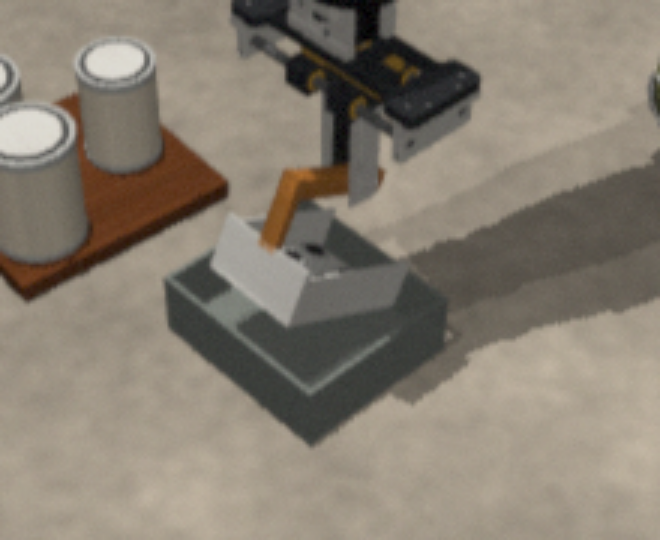

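The scoop has tipped about 30° against the near rim and no nuts are outside the bin, so I'll continue the arc.

Emit:
jog_arm(targets=[[1, [0, -0.1, 0.6], 0], [1, [0, -0.2, 1.2], 0], [1, [0, -0.3, 1.8], 0], [1, [0, -0.3, 2.4], 0], [1, [0, -0.25, 3], 0], [1, [0, -0.2, 3.7], 0], [1, [0, -0.1, 4], 0], [1, [0, -0.1, 4], 0], [1, [0, -0.1, 4], 0], [1, [0, -0.1, 4], 0]])

```text
time_s: 14.8
ee_pos: [0.4373, -0.035, 0.1379]
eef_rot: [-1.571, 0.0, 1.692]
force: [3.8, 0.8, 5.8]
grip_width: 0.0158
```

Run:
```python
from h import *
c,P=shot("scene"); d,_=shot("top")
a=cv2.resize(c["img"][130:290,200:360],None,fx=2.5,fy=2.5); b=cv2.resize(d["img"][170:330,220:380],None,fx=2.5,fy=2.5)
cv2.imwrite("pics/s6.png",np.hstack([a,b])[...,::-1]); to(0,0,0); print(ctrl.get_obs()["force"])
```

```text
t 14.9 p [437.3 -35.  137.8] yaw 96.9 -> [ 8.76 13.78 42.99] turn 0
[2.713997   0.48593257 5.83417919]
```

View pics/s6.png

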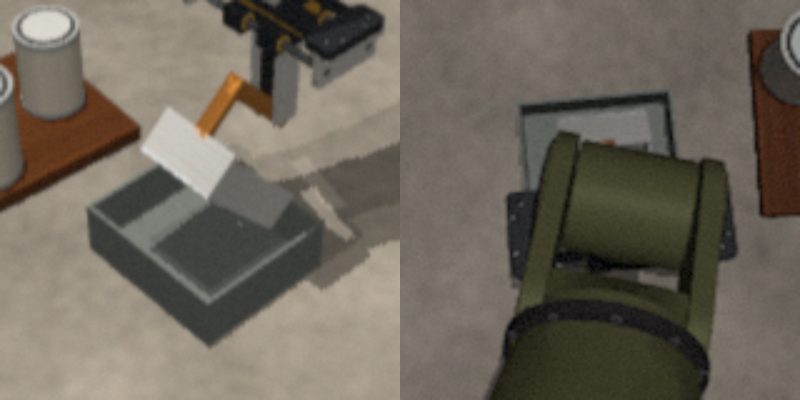

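Emit:
jog_arm(targets=[[1, [0, -0.2, -0.5], 0], [1, [0, -0.4, -1.5], 0], [1, [0, -0.6, -3], 0], [1, [0, -0.8, -4], 0], [1, [0, -0.8, -4], 0], [1, [0, -2.5, -4], 0], [1, [0, -5, -4], 0], [1, [0, -7, -4], 0], [1, [0, -7, -4], 0], [1, [0, -7, -4], 0]])

```text
time_s: 15.9
ee_pos: [0.4761, -0.0301, 0.2067]
eef_rot: [-1.57, -0.0, 1.692]
force: [0.6, 0.1, -2.4]
grip_width: 0.0156
```

Run:
```python
from h import *
c,P=shot("scene"); d,_=shot("top")
a=cv2.resize(c["img"][110:290,190:370],None,fx=2.2,fy=2.2); b=cv2.resize(d["img"][170:350,210:390],None,fx=2.2,fy=2.2)
cv2.imwrite("pics/s7.png",np.hstack([a,b])[...,::-1]); to(0,0,0); print(ctrl.get_obs()["force"])
```

```text
t 16.0 p [475.9 -30.  206.1] yaw 96.9 -> [ 8.73 20.61 46.88] turn 0
[ 0.02831224 -0.26292225 -2.34767603]
```

View pics/s7.png

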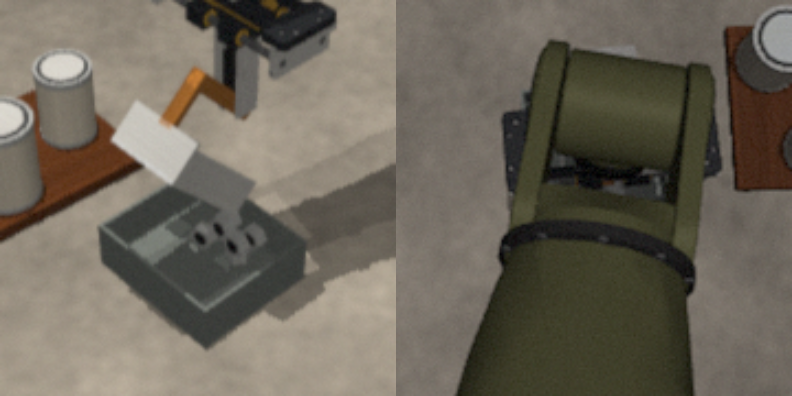

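The weight has dropped to 2.4 N, which is an empty scoop, and the nuts are in the bin around (225,235) of the left crop. Next I'll level the scoop by rolling its underside, near the lip, over the far rim.

Emit:
jog_arm(targets=[[1, [0, 0, -2], 0], [1, [0, 0, -4], 0], [1, [0, 0, -5.5], 0], [1, [0, 2, -5.5], 0], [1, [0, 4.5, -5.5], 0], [1, [0, 6, -5.5], 0], [1, [0, 6.7, -5.5], 0], [1, [0, 6.7, -5.5], 0]])

```text
time_s: 16.8
ee_pos: [0.5306, -0.0234, 0.1392]
eef_rot: [-1.568, -0.001, 1.692]
force: [-0.5, 0.0, -2.4]
grip_width: 0.016
```

Emit:
jog_arm(targets=[[1, [0, -0.45, -0.7], 0], [1, [0, -0.8, -1.5], 0], [1, [0, -1.15, -2.35], 0], [1, [0, -1.35, -3.2], 0], [1, [0, -1.5, -4.1], 0], [1, [0, -1.6, -5], 0], [1, [0, -1.6, -5.8], 0], [1, [0, -1.5, -6.7], 0], [1, [0, -1.45, -7.5], 0], [1, [0, -1.45, -7.5], 0]])

```text
time_s: 17.8
ee_pos: [0.6065, -0.0142, 0.1547]
eef_rot: [-1.571, 0.0, 1.692]
force: [0.5, -0.9, 2.3]
grip_width: 0.0158
```

Run:
```python
from h import *
c,P=shot("scene"); d,_=shot("top")
a=cv2.resize(c["img"][110:290,190:370],None,fx=2.2,fy=2.2); b=cv2.resize(d["img"][150:330,210:390],None,fx=2.2,fy=2.2)
cv2.imwrite("pics/s8.png",np.hstack([a,b])[...,::-1]); to(0,0,0); print(ctrl.get_obs()["force"])
```

```text
t 17.9 p [605.6 -14.3 154.6] yaw 96.9 -> [ 8.75 15.46 59.95] turn 0
[-0.50373227  0.16389168 -2.19687501]
```

View pics/s8.png

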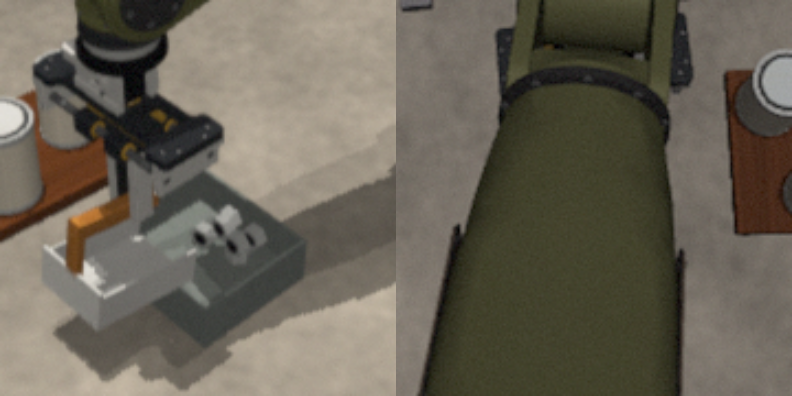

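The scoop is now nearly level and empty, with its front over the far rim. The nuts are in the bin, around (230,230). I'll carry the scoop back to its old place.

Emit:
jog_arm(targets=[[1, [0, -1, 0], 0], [1, [0, -2.5, 0], 0], [1, [1, -3.5, 0], 0], [1, [3, -4, 0.1], 0], [1, [6, -4, 0.3], 0], [1, [10, -4, 0.6], 0], [1, [14, -4, 0.9], 0], [1, [18, -4, 1.1], 0], [1, [22, -4, 1.4], 0], [1, [26, -4, 1.7], 0]])

```text
time_s: 18.9
ee_pos: [0.5564, 0.2439, 0.1962]
eef_rot: [-1.572, -0.0, 1.692]
force: [1.2, 0.4, -2.9]
grip_width: 0.0158
```

Emit:
jog_arm(targets=[[1, [3, 0, 0.2], 0], [1, [5, 0, 0.4], 0], [1, [6, 1, 0.4], 0], [1, [6, 3, 0.4], 0], [1, [6, 5, 0.4], 0], [1, [6, 6.5, 0.4], 0], [1, [6, 7, 0.4], 0], [1, [6, 7, 0.4], 0]])

```text
time_s: 19.7
ee_pos: [0.546, 0.3005, 0.1246]
eef_rot: [-1.57, 0.0, 1.692]
force: [0.5, 0.0, -1.9]
grip_width: 0.0157
```

Run:
```python
from h import *
c,P=shot("scene"); to(545,300,90)
m=(P[...,2]>.02)&(P[...,2]<.09)&(abs(P[...,0]-.545)<.1)&(abs(P[...,1]-.3)<.08)
Q=P[m]
for a in np.arange(.47,.63,.02):
    q=Q[abs(Q[:,0]-a)<.01]
    if len(q)>5: print(round(a,2), np.percentile(q[:,2],95).round(4), q[:,2].min().round(4), len(q))
```

```text
t 19.75 p [546.3 300.7 125.4] yaw 96.9 -> [-0.05  3.54  0.14] turn 0
0.51 0.0603 0.0212 197
0.53 0.063 0.0229 313
0.55 0.0657 0.0263 331
0.57 0.0697 0.0306 328
0.59 0.0728 0.0334 290
0.61 0.086 0.0374 308
0.63 0.0831 0.0382 577
```

Tilt is about 10° mouth-down. I'll lower slowly so that the lip lands first and the scoop pivots flat.

Emit:
jog_arm(targets=[[1, [0, 1, 0], 0], [1, [0, 2, 0], 0], [1, [0, 2.3, 0], 0], [1, [0, 2.5, 0], 0], [1, [0, 2.7, 0], 0], [1, [0, 2.9, 0], 0], [1, [0, 3.1, 0], 0], [1, [0, 3.25, 0], 0], [1, [0, 3.4, 0], 0], [1, [0, 3.4, 0], 0]], grip_force=18)

```text
time_s: 20.75
ee_pos: [0.5495, 0.3012, 0.0948]
eef_rot: [-1.581, -0.002, 1.692]
force: [9.8, -1.2, 18.3]
grip_width: 0.0157
```

Emit:
jog_arm(targets=[[1, [0, 0.05, 0], 0], [1, [0, 0.1, 0], 0], [1, [0, 0.1, 0], 0]])

```text
time_s: 21.05
ee_pos: [0.5497, 0.3012, 0.0941]
eef_rot: [-1.582, -0.002, 1.692]
force: [10.5, -3.5, 20.6]
grip_width: 0.0155
```

The lip is sticking on the bench: its friction works against the pivoting. Easing the grip and trailing the lip by moving +x while lowering will fix that.

Emit:
jog_arm(targets=[[1, [0, -0.4, 0], 0], [1, [0, -0.4, -0.5], 0], [1, [0, -0.3, -1], 0], [1, [0, -0.2, -1.5], 0], [1, [0, -0.1, -2], 0], [1, [0, 0, -2.5], 0], [1, [0, 0.05, -3], 0], [1, [0, 0.1, -3.5], 0], [1, [0, 0.1, -3.5], 0]], grip_force=10)

```text
time_s: 21.95
ee_pos: [0.5817, 0.3055, 0.0897]
eef_rot: [-1.572, -0.001, 1.692]
force: [-0.3, 0.1, 7.9]
grip_width: 0.0159
```

Run:
```python
from h import *
c,P=shot("scene"); to(545,300,90); print(ctrl.get_obs()["force"])
m=(P[...,2]>.008)&(P[...,2]<.075)&(abs(P[...,0]-.58)<.12)&(P[...,1]<.27)&(P[...,1]>.235)
Q=P[m]
for a in np.arange(.49,.67,.02):
    q=Q[abs(Q[:,0]-a)<.01]
    if len(q)>5: print(round(a,2), np.percentile(q[:,2],98).round(4), len(q))
```

```text
t 22.0 p [581.7 305.5  89.7] yaw 96.9 -> [-0.1  -0.03  3.7 ] turn 0
[0.23662371 1.34951696 7.97749314]
0.57 0.039 34
0.59 0.0393 52
0.61 0.0404 52
0.63 0.038 15
```

The scoop is flat (side tops at 38–40 mm, TCP at 90 mm), so I'll release and rise.

Emit:
jog_arm(targets=[[2.5, [0, 0, 0], 0], [4, [0, 0, 0], 0], [5, [0, 0, 0], 0], [5, [0, 0, 0], 0], [5, [0, -1, 0], 0], [5, [0, -4, 0], 0], [5, [0, -8, 0], 0], [5, [0, -12, 0], 0], [5, [0, -14, 2], 0], [5, [0, -14, 6], 0]])

```text
time_s: 23.0
ee_pos: [0.5224, 0.2978, 0.2326]
eef_rot: [-1.576, -0.002, 1.691]
force: [0.3, 0.3, -0.0]
grip_width: 0.0499
```

Emit:
jog_arm(targets=[[5, [3, 0, 4], 0], [5, [6, 0, 8], 0], [5, [8, 0, 12], 0], [5, [8, 0, 14], 0], [5, [8, 0, 14], 0], [5, [8, 0, 14], 0]])

```text
time_s: 23.6
ee_pos: [0.3729, 0.3603, 0.2299]
eef_rot: [-1.572, -0.001, 1.692]
force: [-0.6, -0.6, 1.1]
grip_width: 0.0501
```

Run:
```python
from h import *
c,P=shot("scene"); d,T=shot("top")
a=cv2.resize(c["img"][120:400,130:430],(428,400)); b=cv2.resize(d["img"][150:280,200:320],(369,400))
cv2.imwrite("pics/s9.png",np.hstack([a,b])[...,::-1])
print("tins"); blobs(T,.09,.125,(.4,.75,-.4,-.1)); print("handle"); blobs(T,.09,.105,(.45,.75,.2,.4)); print("sides");blobs(P,.03,.048,(.45,.7,.2,.4))
print("nuts"); blobs(T,.011,.045,(.463,.578,-.09,.045),8)
print(ctrl.get_obs()["ee_pos"],ctrl.get_obs()["force"])
```

```text
tins
834 z 0.116 rect [ 630.8 -231.7] [73.  75.8] 46.3 circ [ 630.7 -231.8] 38.3
853 z 0.1159 rect [ 632.9 -314.7] [74.7 74.3] 4.4 circ [ 633.4 -315.2] 38.8
642 z 0.107 rect [ 523.9 -281. ] [63.9 65.6] 44.3 circ [ 523.9 -281.2] 33.7
handle
281 z 0.0972 rect [600.5 305.2] [96.7 17.3] 7.3 circ [600.6 304.6] 48.6
sides
569 z 0.0371 rect [591.9 306.2] [122.3  86. ] 6.9 circ [591.2 306.5] 73.2
nuts
62 z 0.0272 rect [498.9 -48.3] [13.3 27.8] 17.2 circ [498.6 -48.4] 14.1
98 z 0.0309 rect [481.2 -11.3] [23.8 28.4] 4.5 circ [482.2 -11.3] 16.7
77 z 0.028 rect [473.6 -51.4] [32.3 18.8] 86.3 circ [472.3 -51.3] 17.7
9 z 0.0286 rect [464.1 -18.1] [ 0.8 20.6] 4.0 circ [464.5 -18. ] 10.3
[0.37347875 0.36007081 0.22922328] [ 0.15143886 -0.09726061  0.1212029 ]
```

View pics/s9.png

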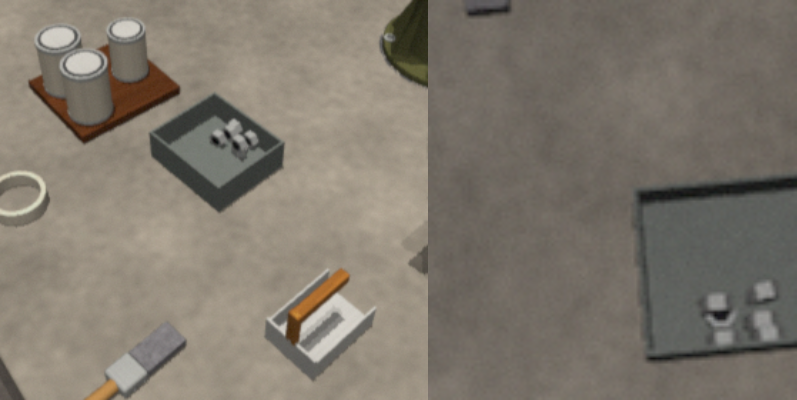

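The last picture shows everything as asked:
- **Tins:** the small tin stands on the near half of the board and the big ones are unmoved.
- **Scoop:** it is flat and empty; the dark strip on its floor looks like the handle's shadow.
- **Nuts:** six shapes lie in the bin, around (745,315).

Handing in.

```bash
python3 -c "
from station import ctrl
print(ctrl.hand_in())"
```

```text
the job is handed in; nothing more can be done
None
```

The job is done and handed in at about 24 s on the robot's clock; the hand-in gave no verdict.

I set the small tin down upright on the free half of the board. Then I lifted the scoop level by its handle, tipped it by swinging its front edges against the bin's near rim, and levelled it on the far rim. I set it back down flat on the bench.

**Last checks:**
- **Small tin:** it stands at about (524, -281) mm with its top near 107 mm, as expected on the board.
- **Big tins:** both are within 1 mm of where they started.
- **Nuts:** I can make out about six shapes in the bin, some overlapping. The depth data separated only four groups, so the count rests on the picture and on the scoop weighing 2.4 N (its empty weight) after tipping. The fingers stayed well above the nuts throughout.
- **Scoop:** it lies flat and looks empty, about 47 mm further out (+x) and 10° turned from where it started.

One thing went wrong on the way. When I lowered the scoop, its lip stuck on the bench and the force rose to about 20–25 N. I eased the grip and drew the scoop along until it lay flat.

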